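# Clamp a resin casting in the screw press

## Robot

A 7-joint arm with a two-finger parallel gripper is mounted at the origin on the work surface. World frame = base frame: x ahead of the robot, y to its left, z up, the work surface at z = 0. Lengths are in m, angles in rad, forces in N, time in s.
With the tool pointing down it reaches from about 0.425 to 0.875 m from the base axis. Payload 4.7 kg.
Tool frame: the origin (TCP) lies at the very end of the fingers, on their centre line; the grasp point (between the pads) lies 19 mm behind it; z points along the fingers, y is the line along which they close (so a half turn about z gives the same grasp; the last joint's range is limited). The gripper opens to 87 mm and grips with 3 to 60 N. Pads are 19 mm wide; open, the fingers measure 117 mm over their backs; the gripper's body (75 mm by 190 mm) begins 51 mm behind the grasp point.
Start: joints at [-1.276, 0.321, -0.07, 1.45, 0.023, 1.371, -0.057], TCP at [0.18, 0.625, 0.223] pointing down, gripper open.
Joint ranges: [-2.86, 2.86], [-0.3, 2.09], [-1.38, 1.24], [0.06, 2.45], [-1.56, 4.7], [0.09, 2.05], [-2.69, 2.69]. Speed limits (rad/s): [2.57, 2.57, 3.14, 3.14, 3.14, 3.14, 3.14].

## Interface

Orientations are given as a rotation vector (axis times angle).
In Python, from bench import ctrl, vision gives the robot as it stands.
- The arm moves only by the tool jog_arm, never from a script. Its argument "increments" is a list of rows, each an object of numbers: "tx", "ty", "tz": the shift along the tool's x, y, z in mm; "wx", "wy", "wz": the turn, a rotation vector about the tool's x, y, z in rad; "gripper": the opening, from 0 (shut) to 1 (fully open). In form: [{"tx": .., "ty": .., "tz": .., "wx": .., "wy": .., "wz": .., "gripper": ..}, ...]. A call has exactly 5 rows; each row is the pose to reach, as a shift and turn from the pose commanded when the call began, along the tool's axes at that moment; what a row does not reach only later rows make up. A row lasts 1/12 s, in which the tool goes at most 41.7 mm and 7.16 degrees, less where a joint would pass 70% of its speed; a pose out of reach is approached as far as the arm can. A call with a gripper value outside its range is refused whole. The fingers move at their own pace and stop on an object; "grip_force" is the grip in N (left out, the last holds). Time passes only in rows, so rows that repeat a pose let the fingers close, or fill a call up. It gives the time, the measured TCP pose, the force, the opening and the grip force at its end, in the units of the state.
- ctrl.get_state(): the state, without advancing time (a new reading comes with each control period).
- vision.get_image(name): name is "scene" or "side" or "wrist"; returns a dict with "color" (420x560x3 uint8, blue, green, red), "fx", "fy", "cx", "cy" (pixels), "k1" (the pictures are not rectified: a ray, as slopes to the right and down, at radius r is drawn at 1 + k1 r^2 times it, then the intrinsics apply), "extrinsics" (4x4, takes a point from world to camera coordinates). Camera axes: x right, y down, z forward; pixel columns grow to the right and rows downward; lengths in m; the calibration is good to about 2 mm. A picture is of the moment at which its call begins. There is no depth.
- ctrl.close_job(): hands the job in; it is judged then, once.
Trained networks look in the newest picture that a camera, given by its name, has taken for a name from the list of things; names that differ only in an ending like _2 or _b are one class to them, and where a whole thing is asked for, a point or a joint stands for the part that bears it (a point fixed in the world has none). Each returns a list of dicts, best first, with "conf" (0 to 1); they miss things now and then, are a little off and sometimes report something else, mostly with a low value. They report only what shows in the picture. A call takes as long as a camera call. They do not tell look-alikes from the thing itself.
- vision.spot_in(camera, thing): "bbox" ([left, top, right, bottom] in pixels, round what is visible of it).
The state is a dict: "time": time; "joint_positions": joint angles; "qd": joint speeds; "joint_torque": joint torques, N m; "position": TCP position; "tool_rot": TCP orientation; "ft_force": force on the tool from outside, world axes, zero at the start; "torque": the same for the moment, N m; "grip_width": opening from 0.0 (shut) to 1.0 (fully open); "grip_force": force on a finger pad.
Only numpy, scipy, OpenCV 4.12 (cv2) and the standard library are available. Lean on these libraries where they do the work, as an engineer would, in place of code of your own. Each camera call takes 0.05 s, during which the arm holds its last target. There are 200 camera calls.

## Task

In the small grey bench press, gently push the cream resin casting along its guide channel until it is fully home against the steel stop below the column. Then turn the round black knob clockwise, letting your grip sink with it so that the knob is not pulled or pressed along the screw (its sprung sleeve bears 2 mm at most), until the rubber pad holds the casting finger-tight (about 12 N, never over 25 N), and let go, leaving it clamped and the other things on the bench undisturbed.

Things in the scene. Friction and masses are not known exactly. Their poses are not given: they have to be found in the camera images.
- press: grey bench screw press, fixed to the bench; its place and yaw vary. Origin on the bench under the screw axis; x runs along the channel to the stop and column, z up. Bed 260 x 120 x 15 high (x -180 to +80). Column x +40 to +78, 56 wide, 100 high. Arm x -22 to +78, 40 wide, underside 76 and top 100 above the bench, 32 dia bush on the screw axis up to 110.
- stop_foot (a point): lower edge of the stop's front face, mid channel, at bed height (x +30, z +15 in the press frame). The guide channel before it is 44 wide, between two steel rails 12 wide that stand 8 above the bed (x -180 to +20). The stop is hard steel, 44 wide, 34 high.
- casting_center (a point): centre of the casting, half-way up (15 above the bed). Home, it lies 35 mm before the screw axis, and the raised part is under the pad. At the start 25 to 50 mm short of home.
- casting: cream resin panel 130 long (x) x 40 wide x 30 high, about 0.25 kg, lying on the bed between the rails; origin under its centre, x to the stop. Its open-end (-x) face is flat and 24 high: push there, above the rails. The raised part, 30 high, covers its 70 mm nearest the stop.
- knob_grip (a point): centre of the knob, on the screw axis, half-way up: the height to grip, 145 to 155 above the bench at the start. Ribbed round black knob, 44 dia x 26 high, flat top with a light index mark, free all round; may be gripped at any yaw. A clockwise turn (from above) lowers knob, screw and pad by 24 mm (3.82 mm per rad), so the fingers must sink with it.
- knob (a joint): axial give between knob and screw, m: the knob sits on a brass sleeve sprung both ways (2 N per mm), 0 at rest, + when the knob is pulled up against the screw, - when pressed down. More than 2 mm either way (4 N) unseats the sleeve: it must not happen.
- pad_face (a point): centre of the pad's underside, 95 mm below knob_grip at rest; at the start 7 to 13 mm above the casting's raised part, whose top is 45 mm above the bench.
- pad: rubber pad, 26 dia x 10, on the foot of the 16 dia screw stem; does not turn; it yields about 1 mm per 15 N, so clamping force climbs about 50 N per rad of knob once it touches. Turning the knob takes about 0.07 N m of friction, which also keeps it where it is left, plus 0.0038 N m per N of clamping. Origin at its underside centre.
- paint_pot: small paint jar, 36 dia x 42, standing left of the press; origin under its centre; bystander
- driver: screwdriver with yellow handle, 170 long, lying right of the press; bystander
- glue: upright glue bottle, 44 dia x 100, left of the press column; bystander
- tape: roll of tape lying flat, 90 dia x 24, right and rear of the press; bystander
- turret: cream model turret, 52 dia x 22, left and front of the press; bystander
- sanding_block: cork sanding block 90 x 45 x 25, right and front of the press; bystander
There are look-alikes about, which are no part of the job. What is shaped like the casting but red is not meant.

How it is judged:
By the outcome, as a careful person would: the job done as asked, in the order asked, and still so for the second after the job is handed in, with the robot touching nothing.
It also fails if it takes over 72 s, if anything falls off the work surface, if the arm or the gripper's body presses on something with over 40 N, if the wrist force passes 120 N, or if a joint passes its speed limit or range.

## Working session

There is one attempt and no reset: what is moved stays moved. The work goes in short steps, Python scripts to look and compute and a tool call to move; the robot and the scene stay as the last step left them, time stands still between calls to the robot, and variables do not carry over. Pictures are saved under pics/ and viewed, at most 11 in all, crops included, and the job is handed in when it is done.

Besides the shell and the picture viewer there is one more tool, called after ">>>" as name(argument=value, ...) on one line, values as JSON. jog_arm: Moves the arm, as the interface text tells. Its arguments: {"type":"object","properties":{"increments":{"type":"array"},"grip_force":{"type":"number"}},"required":["increments"]}

```bash
ls; mkdir -p pics; python3 - <<'E'
from bench import ctrl, vision
import cv2, numpy as np
s=ctrl.get_state(); print(s)
ims=[]
for n in ("scene","side"):
    d=vision.get_image(n); cv2.imwrite(f"pics/{n}0.png",d["color"]); print(n,d["fx"],d["cx"],d["cy"],d["k1"],np.round(d["extrinsics"],3).tolist())
    for t in ("press","casting","knob","pad","stop_foot"):
        print(t,[( [round(v) for v in r["bbox"]],round(r["conf"],2)) for r in vision.spot_in(n,t)])
E
```

```text
pics
{'time': 0.0, 'joint_positions': array([-1.27590996,  0.32183396, -0.07005961,  1.4516653 ,  0.02260939,
        1.37080242, -0.05689179]), 'qd': array([-1.80074685e-04, -1.38619028e-03,  9.82769073e-05, -5.68635551e-05,
        3.13648012e-04,  4.71034515e-04, -5.19635645e-04]), 'joint_torque': array([-6.06041613e-04, -4.91300261e+01, -4.04407466e-01, -3.12524629e+01,
       -6.38546515e-02,  4.41243604e-02,  2.04380799e-04]), 'position': array([0.18003589, 0.62399499, 0.22145908]), 'tool_rot': array([-4.39563102e-01, -3.11053204e+00,  3.01002400e-03]), 'ft_force': array([ 0.01926525,  0.12839547, -0.46987763]), 'torque': array([-0.00867517,  0.05914848, -0.00544626]), 'grip_force': 0.0, 'grip_width': 0.9990706407079566}
scene 517.2651124373051 275.50080757889424 215.8788959711849 -0.1986787132085817 [[0.147, 0.989, -0.007, -0.153], [0.61, -0.096, -0.787, -0.244], [-0.779, 0.111, -0.617, 1.55], [0.0, 0.0, 0.0, 1.0]]
press [([275, 212, 335, 313], 0.59), ([296, 209, 323, 238], 0.28)]
casting [([123, 238, 185, 283], 0.86), ([406, 238, 446, 292], 0.59)]
knob [([299, 214, 322, 238], 0.68)]
pad []
stop_foot [([281, 213, 338, 312], 0.97)]
side 516.4396022411485 283.47689021459365 202.52595403238178 -0.053988106888849176 [[-0.979, -0.201, 0.021, 0.567], [-0.148, 0.644, -0.75, 0.112], [0.137, -0.738, -0.661, 1.142], [0.0, 0.0, 0.0, 1.0]]
press [([200, 184, 331, 286], 0.98)]
casting [([294, 150, 332, 184], 0.85), ([240, 229, 301, 263], 0.84), ([169, 325, 243, 365], 0.8), ([354, 231, 408, 282], 0.57), ([229, 186, 254, 205], 0.24)]
knob [([228, 183, 254, 205], 0.85)]
pad []
stop_foot [([199, 181, 332, 288], 0.87)]
```

View pics/scene0.png

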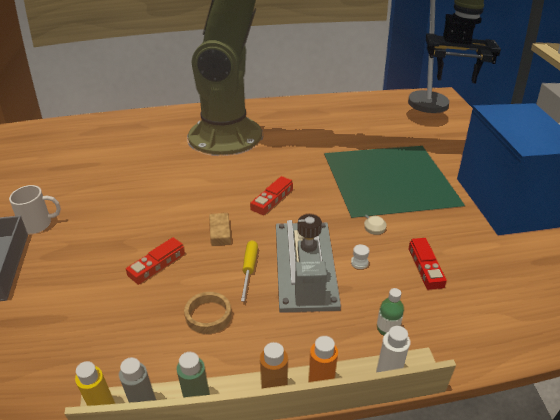

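View pics/side0.png

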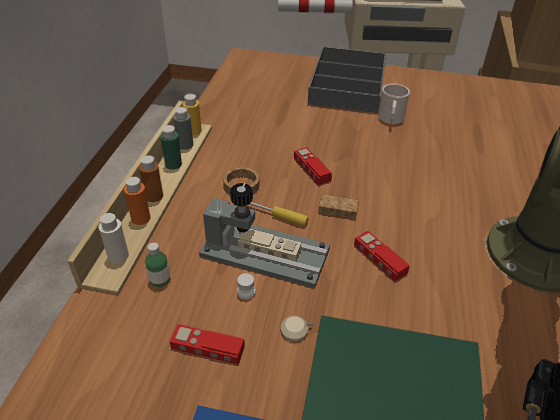

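Scene: the press is at (306,262) with its knob at (310,226), and the cream casting lies in its channel, mostly hidden. In the side view the press is at (265,240), the knob at (241,194) and the cream casting at (270,245).

Look-alikes for the casting are the red ones: scene (156,260), (272,195), (428,262); side (208,343), (381,254), (312,165). I choose the cream one between the rails and check it in close crops.

```bash
python3 - <<'E'
import cv2
a=cv2.imread("pics/side0.png")[175:295,190:340]; b=cv2.imread("pics/scene0.png")[205:320,262:350]
cv2.imwrite("pics/c1.png",cv2.resize(a,None,fx=5,fy=5,interpolation=cv2.INTER_CUBIC))
cv2.imwrite("pics/c2.png",cv2.resize(b,None,fx=5,fy=5,interpolation=cv2.INTER_CUBIC))
E
```

```text
(no output)
```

View pics/c1.png

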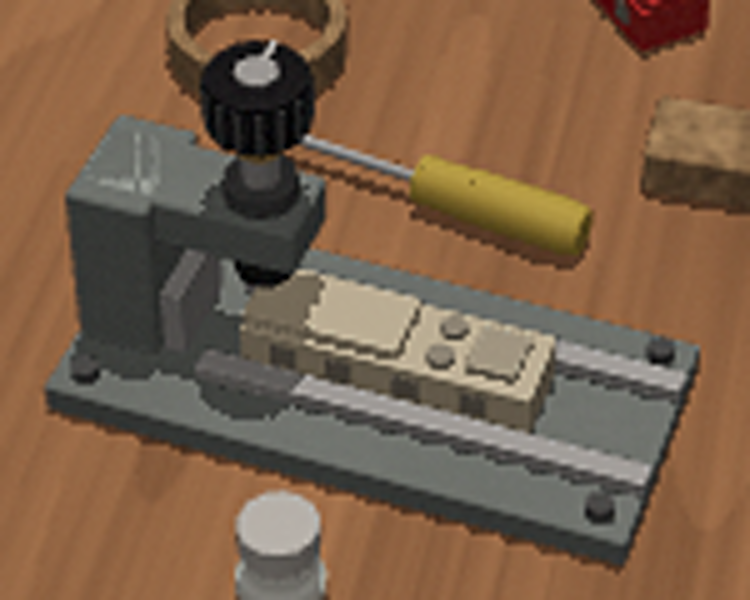

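View pics/c2.png

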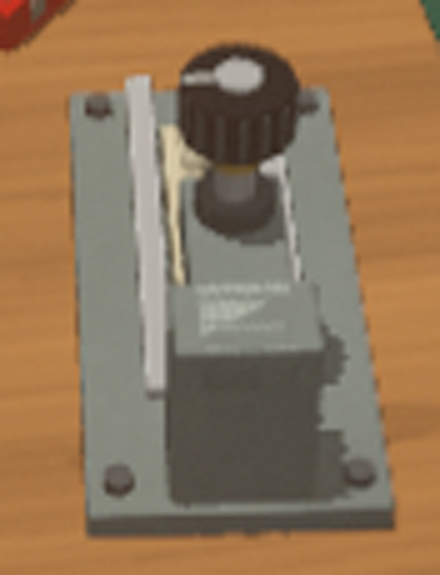

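Both crops show the cream casting between the rails, well short of the stop, with its open end at side crop (545,370). Next I fit the press pose, the knob height and the casting offset.

```bash
cat >h.py <<'E'
from bench import ctrl, vision
import numpy as np, cv2
from scipy.optimize import least_squares
from scipy.spatial.transform import Rotation as R
def proj(P,c):
    fx,fy,cx,cy,k1,E=c; q=(E[:3,:3]@np.atleast_2d(P).T).T+E[:3,3]; s=q[:,:2]/q[:,2:]
    s=s*(1+k1*(s**2).sum(1,keepdims=True)); return s*[fx,fy]+[cx,cy]
def cal(d): return (d["fx"],d["fy"],d["cx"],d["cy"],d["k1"],np.array(d["extrinsics"]))
def W(P,p): # press mm -> world m
    P=np.atleast_2d(P)/1000.; c,s=np.cos(p[2]),np.sin(p[2]); 
    return np.c_[p[0]+c*P[:,0]-s*P[:,1],p[1]+s*P[:,0]+c*P[:,1],P[:,2]]
E
python3 - <<'E'
from h import *
cs=cal(vision.get_image("scene")); cd=cal(vision.get_image("side"))
side=[((80,60,15),(50,397)),((-180,60,15),(622,553)),((-180,-60,15),(697,348)),((78,28,100),(68,198)),((40,28,100),(155,210)),((78,-28,100),(120,117))]
scene=[((80,-60,15),(88,515)),((80,60,15),(395,512)),((-180,-60,15),(70,93)),((78,-28,100),(172,355)),((78,28,100),(327,352))]
f=lambda l,o:(np.array([a[0] for a in l],float),(np.array([a[1] for a in l])+.5)/5-.5+o)
A,a=f(side,(190,175)); B,b=f(scene,(262,205))
u=lambda x,y,o:(np.array([x,y])+.5)/5-.5+o
def res(p):
    q=p[:3]
    kt=W([(0,0,p[3])],q)
    g=W([(p[4]-65,20,39),(p[4]-65,-20,39),(p[4]+65,20,45)],q)
    return np.r_[(proj(W(A,q),cd)-a).ravel(),(proj(W(B,q),cs)-b).ravel(),(proj(kt,cd)-u(257,72,(190,175))).ravel(),(proj(kt,cs)-u(238,77,(262,205))).ravel(),(proj(g,cd)-np.array([u(540,402,(190,175)),u(555,338,(190,175)),u(242,320,(190,175))])).ravel()]
r=least_squares(res,[.7,.05,0,160,-70],loss="soft_l1",x_scale=[.1,.1,.1,10,10])
print(r.x.round(4)); print(res(r.x).reshape(-1,2).round(1).tolist())
q=r.x; st=ctrl.get_state(); print("knob_grip",q[3]-13,"short",-35-q[4]); 
print("openend",W([(q[4]-65,0,30),(-180,0,15),(0,0,0)],q[:3]).round(4).tolist(), R.from_rotvec(st["tool_rot"]).as_matrix().round(3).tolist())
np.save("p.npy",q)
E
```

```text
[ 6.438000e-01  1.249000e-01 -1.261000e-01  1.645993e+02 -6.260200e+01]
[[-1.8, -2.5], [0.5, -1.6], [0.8, -0.8], [-1.4, -1.3], [-2.0, 0.6], [-0.5, -1.6], [-0.3, -0.6], [0.3, -1.5], [0.4, -0.8], [0.3, -1.1], [-0.1, -1.2], [-0.2, 0.2], [0.6, -0.2], [-1.3, 0.3], [1.4, 0.1], [0.0, -0.6]]
knob_grip 151.599333783883 short 27.602011256136684
openend [[0.5172, 0.141, 0.03], [0.4653, 0.1475, 0.015], [0.6438, 0.1249, 0.0]] [[-0.961, 0.277, 0.0], [0.277, 0.961, 0.0], [-0.0, 0.0, -1.0]]
```

Fit is good to about 2 mm: press at (0.644, 0.125), yaw -0.126, casting about 28 mm short, knob grip height about 152 mm. Now I move above the channel's open end with the fingers closed.

>>> jog_arm(increments=[{"tx": -28,"ty": -25,"gripper": 0},{"tx": -57,"ty": -50,"gripper": 0},{"tx": -86,"ty": -75,"gripper": 0},{"tx": -114,"ty": -100,"gripper": 0},{"tx": -143,"ty": -125,"gripper": 0}], grip_force=20)

```text
validation failed for argument at $.in...
```

>>> jog_arm(increments=[{"tx": -28,"ty": -25,"gripper": 0},{"tx": -57,"ty": -50,"gripper": 0},{"tx": -86,"ty": -75,"gripper": 0},{"tx": -114,"ty": -100,"gripper": 0},{"tx": -143,"ty": -125,"gripper": 0}])

```text
validation failed for argument at $.in...
```

>>> jog_arm(increments=[{"tx": -33,"ty": -29,"wz": -0.03,"gripper": 0},{"tx": -66,"ty": -58,"wz": -0.07,"gripper": 0},{"tx": -100,"ty": -87,"wz": -0.11,"gripper": 0},{"tx": -125,"ty": -110,"wz": -0.14,"gripper": 0},{"tx": -142,"ty": -125,"wz": -0.155,"gripper": 0}])

```text
validation failed for argument at $.in...
```

```bash
python3 - <<'E'
from h import *
d=vision.get_image("wrist"); s=ctrl.get_state(); q=np.load("p.npy")
M=R.from_rotvec(s["tool_rot"]).as_matrix(); print(s["position"],M.round(3).tolist(),s["grip_width"],s["ft_force"],s["joint_positions"].round(2))
im=d["color"].copy()
P=[(-180,60,15),(-180,-60,15),(q[4]-65,20,39),(q[4]-65,-20,39),(-180,22,23),(-180,-22,23),(0,0,q[3])]
for p in proj(W(P,q[:3]),cal(d)): cv2.drawMarker(im,tuple(int(round(v)) for v in p),(0,0,255),0,8)
cv2.imwrite("pics/w1.png",cv2.resize(im,(800,600))); 
t=W([(-158,0,28)],q[:3])[0]; print("shift mm",(M.T@(t-s["position"])*1000).round(1))
E
```

```text
[0.18014268 0.62456234 0.22258834] [[-0.961, 0.277, 0.0], [0.277, 0.961, 0.0], [-0.0, 0.0, -1.0]] 1.0014102636148638 [ 0.68175555  0.34266834 -0.79121718] [-1.28  0.32 -0.07  1.45  0.02  1.37 -0.06]
shift mm [-427.9 -376.   194.6]
```

View pics/w1.png

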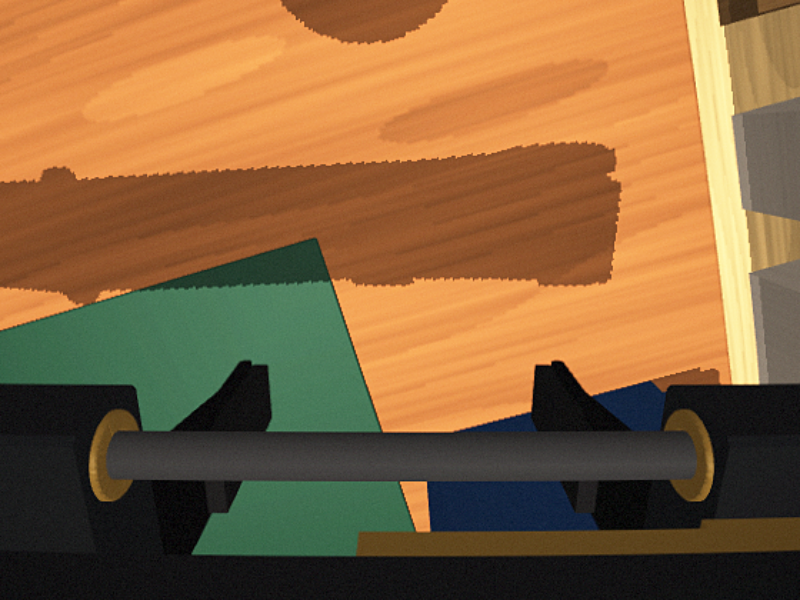

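The calls were refused, probably because rows need all seven numbers, so the arm has not moved. The picture shows only the mat and bench. I'll test one full row set.

>>> jog_arm(increments=[{"tx": -28,"ty": -25,"tz": 0,"wx": 0,"wy": 0,"wz": 0,"gripper": 0},{"tx": -57,"ty": -50,"tz": 0,"wx": 0,"wy": 0,"wz": 0,"gripper": 0},{"tx": -86,"ty": -75,"tz": 0,"wx": 0,"wy": 0,"wz": 0,"gripper": 0},{"tx": -114,"ty": -100,"tz": 0,"wx": 0,"wy": 0,"wz": 0,"gripper": 0},{"tx": -143,"ty": -125,"tz": 0,"wx": 0,"wy": 0,"wz": 0,"gripper": 0}], grip_force=20)

```text
time: 1.17
position: [0.2835, 0.4633, 0.2227]
tool_rot: [0.439, 3.111, 0.001]
ft_force: [1.7, 0.5, -0.0]
grip_width: 0.705
grip_force: 0.0
```

>>> jog_arm(increments=[{"tx": -28,"ty": -25,"tz": 0,"wx": 0,"wy": 0,"wz": 0,"gripper": 0},{"tx": -57,"ty": -50,"tz": 0,"wx": 0,"wy": 0,"wz": 0,"gripper": 0},{"tx": -86,"ty": -75,"tz": 0,"wx": 0,"wy": 0,"wz": 0,"gripper": 0},{"tx": -114,"ty": -100,"tz": 0,"wx": 0,"wy": 0,"wz": 0,"gripper": 0},{"tx": -143,"ty": -125,"tz": 0,"wx": 0,"wy": 0,"wz": 0,"gripper": 0}])

```text
time: 1.58
position: [0.3863, 0.3035, 0.223]
tool_rot: [0.439, 3.11, 0.002]
ft_force: [0.1, -0.2, -0.6]
grip_width: 0.331
grip_force: 0.0
```

>>> jog_arm(increments=[{"tx": -33,"ty": -29,"tz": 0,"wx": 0,"wy": 0,"wz": -0.03,"gripper": 0},{"tx": -66,"ty": -58,"tz": 0,"wx": 0,"wy": 0,"wz": -0.07,"gripper": 0},{"tx": -100,"ty": -87,"tz": 0,"wx": 0,"wy": 0,"wz": -0.11,"gripper": 0},{"tx": -125,"ty": -110,"tz": 0,"wx": 0,"wy": 0,"wz": -0.14,"gripper": 0},{"tx": -142,"ty": -125,"tz": 0,"wx": 0,"wy": 0,"wz": -0.155,"gripper": 0}])

```text
time: 2.0
position: [0.4898, 0.1401, 0.2232]
tool_rot: [0.204, 3.133, -0.002]
ft_force: [0.5, -0.4, 0.7]
grip_width: 0.02
grip_force: 0.0
```

```bash
python3 - <<'E'
from h import *
import time
d=vision.get_image("wrist"); s=ctrl.get_state(); q=np.load("p.npy")
M=R.from_rotvec(s["tool_rot"]).as_matrix(); print(s["position"],M.round(3).tolist(),s["grip_width"],s["ft_force"],s["joint_positions"].round(2))
im=d["color"].copy(); cv2.imwrite("pics/w2raw.png",im)
P=[(-180,60,15),(-180,-60,15),(q[4]-65,20,39),(q[4]-65,-20,39),(-180,22,23),(-180,-22,23),(0,0,q[3])]
pr=proj(W(P,q[:3]),cal(d)); print(pr.round(1).tolist())
for p in pr: cv2.drawMarker(im,tuple(int(round(v)) for v in p),(0,0,255),0,8)
cv2.imwrite("pics/w2.png",cv2.resize(im,(800,600))); 
t=W([(-158,0,28)],q[:3])[0]; print("shift mm",(M.T@(t-s["position"])*1000).round(1))
E
```

```text
[0.49148105 0.13693059 0.22319935] [[-0.991, 0.134, 0.003], [0.134, 0.991, -0.003], [-0.004, -0.002, -1.0]] 0.012169269586273127 [ 1.88723267 -3.23874232  0.29573551] [-0.71  0.01  0.39  1.81 -0.    1.32  1.12]
[[345.8, 155.4], [223.3, 155.7], [305.7, 213.8], [263.9, 213.9], [307.6, 156.7], [261.7, 156.8], [286.3, 426.6]]
shift mm [  6.1   7.7 195.2]
```

View pics/w2.png

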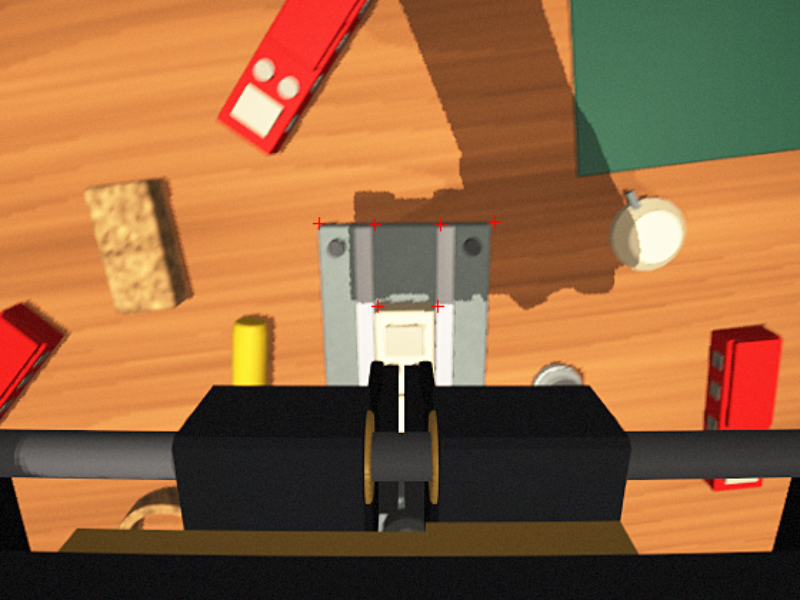

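The projected corners match the picture within 2–3 mm: bed corners at (321,224) and (489,224), casting end at y≈309. The cream casting lies in the channel. I descend partway and let it settle.

>>> jog_arm(increments=[{"tx": 1,"ty": 1,"tz": 25,"wx": 0,"wy": 0,"wz": 0,"gripper": 0},{"tx": 2,"ty": 2,"tz": 60,"wx": 0,"wy": 0,"wz": 0,"gripper": 0},{"tx": 2,"ty": 2,"tz": 95,"wx": 0,"wy": 0,"wz": 0,"gripper": 0},{"tx": 2,"ty": 2,"tz": 120,"wx": 0,"wy": 0,"wz": 0,"gripper": 0},{"tx": 2,"ty": 2,"tz": 130,"wx": 0,"wy": 0,"wz": 0,"gripper": 0}])

```text
time: 2.47
position: [0.483, 0.1473, 0.0889]
tool_rot: [-0.197, -3.13, 0.004]
ft_force: [-1.0, 1.0, 0.2]
grip_width: 0.005
grip_force: 0.0
```

>>> jog_arm(increments=[{"tx": 0,"ty": 0,"tz": 0,"wx": 0,"wy": 0,"wz": 0,"gripper": 0},{"tx": 0,"ty": 0,"tz": 0,"wx": 0,"wy": 0,"wz": 0,"gripper": 0},{"tx": 0,"ty": 0,"tz": 0,"wx": 0,"wy": 0,"wz": 0,"gripper": 0},{"tx": 0,"ty": 0,"tz": 0,"wx": 0,"wy": 0,"wz": 0,"gripper": 0},{"tx": 0,"ty": 0,"tz": 0,"wx": 0,"wy": 0,"wz": 0,"gripper": 0}])

```text
time: 2.88
position: [0.4869, 0.1484, 0.0942]
tool_rot: [0.197, 3.133, 0.003]
ft_force: [0.5, 0.1, 0.5]
grip_width: 0.0
grip_force: 0.0
```

```bash
cat >>h.py <<'E'
def rel(P):
    s=ctrl.get_state(); q=np.load("p.npy"); M=R.from_rotvec(s["tool_rot"]).as_matrix()
    c,si=np.cos(q[2]),np.sin(q[2]); D=s["position"]-[q[0],q[1],0]
    print("tcp press mm",(1000*np.array([c*D[0]+si*D[1],-si*D[0]+c*D[1],D[2]])).round(1),"yaw",M[:2,1].round(3),"tilt",M[:,2].round(3),"F",s["ft_force"].round(2),"T",s["torque"].round(3),"q",s["joint_positions"].round(2),"w",round(s["grip_width"],3))
    print("shift",(M.T@(W([P],q[:3])[0]-s["position"])*1000).round(1))
E
python3 -c "
from h import *
rel((-158,0,28))"
```

```text
tcp press mm [-158.6    3.6   94.2] yaw [0.125 0.992] tilt [ 0.003  0.002 -1.   ] F [0.48 0.09 0.46] T [ 0.03  -0.017 -0.017] q [-0.71  0.13  0.38  1.97 -0.05  1.06  1.15] w 0.0
shift [-0.5 -3.7 66.2]
```

>>> jog_arm(increments=[{"tx": 0,"ty": -1,"tz": 14,"wx": 0,"wy": 0,"wz": 0,"gripper": 0},{"tx": 0,"ty": -2,"tz": 32,"wx": 0,"wy": 0,"wz": 0,"gripper": 0},{"tx": 0,"ty": -3,"tz": 50,"wx": 0,"wy": 0,"wz": 0,"gripper": 0},{"tx": 0,"ty": -3.5,"tz": 61,"wx": 0,"wy": 0,"wz": 0,"gripper": 0},{"tx": 0,"ty": -3.5,"tz": 65,"wx": 0,"wy": 0,"wz": 0,"gripper": 0}])

```text
time: 3.3
position: [0.4845, 0.144, 0.0264]
tool_rot: [-0.198, -3.134, 0.001]
ft_force: [0.2, -0.5, -0.7]
grip_width: 0.008
grip_force: 0.0
```

>>> jog_arm(increments=[{"tx": 0,"ty": 0,"tz": 0,"wx": 0,"wy": 0,"wz": 0,"gripper": 0},{"tx": 0,"ty": 0,"tz": 0,"wx": 0,"wy": 0,"wz": 0,"gripper": 0},{"tx": 0,"ty": 0,"tz": 0,"wx": 0,"wy": 0,"wz": 0,"gripper": 0},{"tx": 0,"ty": 0,"tz": 0,"wx": 0,"wy": 0,"wz": 0,"gripper": 0},{"tx": 0,"ty": 0,"tz": 0,"wx": 0,"wy": 0,"wz": 0,"gripper": 0}])

```text
time: 3.72
position: [0.486, 0.1447, 0.0284]
tool_rot: [0.197, 3.134, 0.001]
ft_force: [1.2, 0.2, 0.8]
grip_width: 0.0
grip_force: 0.0
```

```bash
python3 -c "
from h import *
rel((-112,0,28))"
```

```text
tcp press mm [-159.1   -0.2   28.4] yaw [0.125 0.992] tilt [ 0.001  0.001 -1.   ] F [1.19 0.16 0.76] T [0.033 0.003 0.042] q [-0.69  0.21  0.38  2.02 -0.1   0.92  1.19] w 0.0
shift [-47.1   0.2   0.4]
```

>>> jog_arm(increments=[{"tx": -4,"ty": 0,"tz": 0,"wx": 0,"wy": 0,"wz": 0,"gripper": 0},{"tx": -8,"ty": 0,"tz": 0,"wx": 0,"wy": 0,"wz": 0,"gripper": 0},{"tx": -12,"ty": 0,"tz": 0,"wx": 0,"wy": 0,"wz": 0,"gripper": 0},{"tx": -15,"ty": 0,"tz": 0,"wx": 0,"wy": 0,"wz": 0,"gripper": 0},{"tx": -18,"ty": 0,"tz": 0,"wx": 0,"wy": 0,"wz": 0,"gripper": 0}])

```text
time: 4.13
position: [0.5037, 0.142, 0.0276]
tool_rot: [0.198, 3.135, -0.0]
ft_force: [0.6, -0.4, -0.9]
grip_width: 0.006
grip_force: 0.0
```

>>> jog_arm(increments=[{"tx": -2,"ty": 0,"tz": 0,"wx": 0,"wy": 0,"wz": 0,"gripper": 0},{"tx": -4,"ty": 0,"tz": 0,"wx": 0,"wy": 0,"wz": 0,"gripper": 0},{"tx": -6,"ty": 0,"tz": 0,"wx": 0,"wy": 0,"wz": 0,"gripper": 0},{"tx": -8,"ty": 0,"tz": 0,"wx": 0,"wy": 0,"wz": 0,"gripper": 0},{"tx": -10,"ty": 0,"tz": 0,"wx": 0,"wy": 0,"wz": 0,"gripper": 0}])

```text
time: 4.55
position: [0.5123, 0.1412, 0.0275]
tool_rot: [-0.197, -3.133, -0.0]
ft_force: [-2.8, 0.6, 1.3]
grip_width: 0.001
grip_force: 1.3
```

>>> jog_arm(increments=[{"tx": -2,"ty": 0,"tz": 0,"wx": 0,"wy": 0,"wz": 0,"gripper": 0},{"tx": -4,"ty": 0,"tz": 0,"wx": 0,"wy": 0,"wz": 0,"gripper": 0},{"tx": -6,"ty": 0,"tz": 0,"wx": 0,"wy": 0,"wz": 0,"gripper": 0},{"tx": -8,"ty": 0,"tz": 0,"wx": 0,"wy": 0,"wz": 0,"gripper": 0},{"tx": -10,"ty": 0,"tz": 0,"wx": 0,"wy": 0,"wz": 0,"gripper": 0}])

```text
time: 4.97
position: [0.5233, 0.1395, 0.0275]
tool_rot: [0.198, 3.135, -0.0]
ft_force: [-0.1, -0.7, -0.6]
grip_width: 0.001
grip_force: 0.5
```

```bash
python3 -c "
from h import *
rel((-109.5,0,28))
d=vision.get_image('wrist'); cv2.imwrite('pics/w3.png',d['color'])
print([( [round(v) for v in r['bbox']],round(r['conf'],2)) for r in vision.spot_in('side','casting')])
"
```

```text
tcp press mm [-121.4   -0.7   27.5] yaw [0.126 0.992] tilt [ 0. -0. -1.] F [-0.11 -0.68 -0.56] T [ 0.035  0.206 -0.033] q [-0.65  0.29  0.39  1.94 -0.13  0.94  1.24] w 0.001
shift [-11.9   0.7  -0.5]
[([240, 230, 301, 262], 0.88), ([291, 150, 334, 187], 0.66), ([169, 323, 242, 364], 0.56), ([200, 184, 331, 283], 0.55)]
```

>>> jog_arm(increments=[{"tx": -1.5,"ty": 0.1,"tz": 0,"wx": 0,"wy": 0,"wz": 0,"gripper": 0},{"tx": -3,"ty": 0.2,"tz": 0,"wx": 0,"wy": 0,"wz": 0,"gripper": 0},{"tx": -4.5,"ty": 0.3,"tz": 0,"wx": 0,"wy": 0,"wz": 0,"gripper": 0},{"tx": -6,"ty": 0.5,"tz": 0,"wx": 0,"wy": 0,"wz": 0,"gripper": 0},{"tx": -7,"ty": 0.5,"tz": 0,"wx": 0,"wy": 0,"wz": 0,"gripper": 0}])

```text
time: 5.48
position: [0.5302, 0.1393, 0.0276]
tool_rot: [0.197, 3.135, 0.0]
ft_force: [-2.5, 0.1, 1.9]
grip_width: 0.004
grip_force: 1.2
```

>>> jog_arm(increments=[{"tx": -0.6,"ty": 0,"tz": 0,"wx": 0,"wy": 0,"wz": 0,"gripper": 0},{"tx": -1.2,"ty": 0,"tz": 0,"wx": 0,"wy": 0,"wz": 0,"gripper": 0},{"tx": -1.8,"ty": 0,"tz": 0,"wx": 0,"wy": 0,"wz": 0,"gripper": 0},{"tx": -2.4,"ty": 0,"tz": 0,"wx": 0,"wy": 0,"wz": 0,"gripper": 0},{"tx": -3,"ty": 0,"tz": 0,"wx": 0,"wy": 0,"wz": 0,"gripper": 0}])

```text
time: 5.9
position: [0.533, 0.139, 0.0276]
tool_rot: [-0.197, -3.135, -0.0]
ft_force: [-3.3, -0.2, 3.0]
grip_width: 0.006
grip_force: 1.4
```

```bash
python3 -c "
from h import *
rel((-109.5,0,28))
d=vision.get_image('side'); cv2.imwrite('pics/s3.png',d['color']); 
print([( [round(v) for v in r['bbox']],round(r['conf'],2)) for r in vision.spot_in('side','casting')]); rel((-109.5,0,28))
"
```

```text
tcp press mm [-111.7    0.    27.6] yaw [0.125 0.992] tilt [ 0.  0. -1.] F [-3.3  -0.24  2.96] T [0.018 0.644 0.002] q [-0.64  0.3   0.39  1.92 -0.14  0.94  1.26] w 0.006
shift [-2.2 -0.  -0.4]
[([232, 228, 261, 252], 0.9), ([350, 232, 409, 286], 0.9), ([169, 324, 243, 366], 0.73), ([316, 162, 332, 185], 0.52)]
tcp press mm [-111.4   -0.    27.6] yaw [0.125 0.992] tilt [ 0.001  0.    -1.   ] F [-2.11  0.33  1.55] T [ 0.1    0.464 -0.006] q [-0.64  0.3   0.39  1.92 -0.14  0.94  1.26] w 0.004
shift [-1.9  0.  -0.4]
```

Still sliding at 2–3 N of friction. I continue slowly until the force climbs.

>>> jog_arm(increments=[{"tx": -0.4,"ty": 0,"tz": 0,"wx": 0,"wy": 0,"wz": 0,"gripper": 0},{"tx": -0.8,"ty": 0,"tz": 0,"wx": 0,"wy": 0,"wz": 0,"gripper": 0},{"tx": -1.2,"ty": 0,"tz": 0,"wx": 0,"wy": 0,"wz": 0,"gripper": 0},{"tx": -1.6,"ty": 0,"tz": 0,"wx": 0,"wy": 0,"wz": 0,"gripper": 0},{"tx": -2,"ty": 0,"tz": 0,"wx": 0,"wy": 0,"wz": 0,"gripper": 0}])

```text
time: 6.42
position: [0.5343, 0.1387, 0.0276]
tool_rot: [-0.197, -3.134, -0.0]
ft_force: [-6.6, -0.2, 5.7]
grip_width: 0.009
grip_force: 3.0
```

>>> jog_arm(increments=[{"tx": -0.3,"ty": 0,"tz": 0,"wx": 0,"wy": 0,"wz": 0,"gripper": 0},{"tx": -0.6,"ty": 0,"tz": 0,"wx": 0,"wy": 0,"wz": 0,"gripper": 0},{"tx": -0.9,"ty": 0,"tz": 0,"wx": 0,"wy": 0,"wz": 0,"gripper": 0},{"tx": -1.2,"ty": 0,"tz": 0,"wx": 0,"wy": 0,"wz": 0,"gripper": 0},{"tx": -1.5,"ty": 0,"tz": 0,"wx": 0,"wy": 0,"wz": 0,"gripper": 0}])

```text
time: 6.83
position: [0.5343, 0.1388, 0.0274]
tool_rot: [-0.197, -3.131, 0.0]
ft_force: [-9.8, 1.3, 7.8]
grip_width: 0.003
grip_force: 4.7
```

The motion has stopped with the force rising to 10 N, so it is likely home. I check it in the side view before backing off.

```bash
python3 -c "
from h import *
d=vision.get_image('side'); q=np.load('p.npy'); c=cal(d)
im=d['color'][175:295,190:340]; im=cv2.resize(im,None,fx=5,fy=5,interpolation=cv2.INTER_CUBIC)
for P in [(30,20,45),(30,20,15),(-40,20,45),(-100,20,39),(-100,-20,39)]:
    p=proj(W([P],q[:3]),c)[0]; p=((p-[190,175])+.5)*5-.5; cv2.drawMarker(im,tuple(int(round(v)) for v in p),(0,0,255),0,12)
cv2.imwrite('pics/s4.png',im); rel((-109.5,0,28))
"
```

```text
tcp press mm [-1.104e+02 -1.000e-01  2.740e+01] yaw [0.125 0.992] tilt [-0.005  0.    -1.   ] F [-8.93  0.43  7.12] T [ 0.161  1.894 -0.014] q [-0.64  0.31  0.39  1.91 -0.14  0.95  1.26] w 0.007
shift [-0.9  0.1 -0.6]
```

View pics/s4.png

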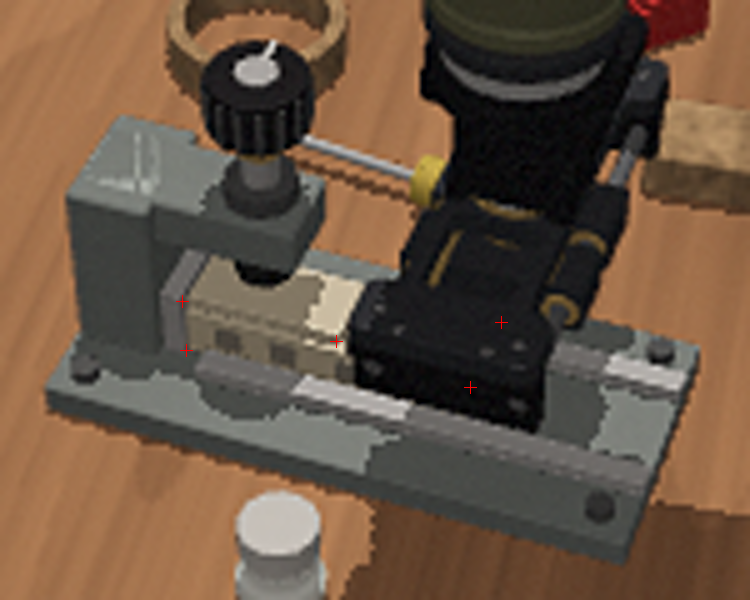

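The casting's front is against the stop at (185,300). I back off and rise, opening the gripper and turning the wrist.

>>> jog_arm(increments=[{"tx": 4,"ty": 0,"tz": 0,"wx": 0,"wy": 0,"wz": 0,"gripper": 0},{"tx": 12,"ty": 0,"tz": 0,"wx": 0,"wy": 0,"wz": 0,"gripper": 0},{"tx": 22,"ty": 0,"tz": 0,"wx": 0,"wy": 0,"wz": 0,"gripper": 0},{"tx": 28,"ty": 0,"tz": -10,"wx": 0,"wy": 0,"wz": 0,"gripper": 0},{"tx": 30,"ty": 0,"tz": -30,"wx": 0,"wy": 0,"wz": 0,"gripper": 0}])

```text
time: 7.3
position: [0.5033, 0.1416, 0.0554]
tool_rot: [-0.196, -3.131, 0.004]
ft_force: [-0.6, -0.2, -0.6]
grip_width: 0.006
grip_force: 0.0
```

>>> jog_arm(increments=[{"tx": 0,"ty": 0,"tz": -35,"wx": 0,"wy": 0,"wz": 0,"gripper": 0.3},{"tx": 0,"ty": 0,"tz": -70,"wx": 0,"wy": 0,"wz": 0,"gripper": 0.6},{"tx": 0,"ty": 0,"tz": -105,"wx": 0,"wy": 0,"wz": 0,"gripper": 0.9},{"tx": 0,"ty": 0,"tz": -135,"wx": 0,"wy": 0,"wz": 0,"gripper": 0.9},{"tx": 0,"ty": 0,"tz": -150,"wx": 0,"wy": 0,"wz": 0,"gripper": 0.9}])

```text
time: 7.72
position: [0.5083, 0.1426, 0.212]
tool_rot: [0.197, 3.129, 0.005]
ft_force: [-0.2, 1.2, -0.9]
grip_width: 0.295
grip_force: 0.0
```

```bash
python3 -c "
from h import *
q=np.load('p.npy'); rows=[]
for n in ('scene','side'):
    d=vision.get_image(n); c=cal(d)
    g=d['color'].astype(int).max(2)
    # knob: dark pixels near predicted centre
    p=proj(W([(0,0,q[3]-13)],q[:3]),c)[0].round().astype(int)
    w=(g[p[1]-18:p[1]+19,p[0]-18:p[0]+19]<70).astype('uint8'); nb,l,st,ce=cv2.connectedComponentsWithStats(w,connectivity=4)
    k=1+np.argmax(st[1:,4]); print(n,p,st[k],(ce[k]+p-18).round(1))
    bb=vision.spot_in(n,'knob'); print([(np.round(r['bbox'],1).tolist(),round(r['conf'],2)) for r in bb])
    print('pred centre',proj(W([(0,0,q[3]-13)],q[:3]),c).round(1))
rel((-5,0,200))
"
```

```text
scene [310 225] [  6   8  27  23 361] [309.8 227.1]
[([299.1, 211.2, 320.1, 241.7], 0.62)]
pred centre [[309.6 225.2]]
side [241 194] [  7   7  23  24 387] [241. 195.]
[([231.7, 183.9, 252.5, 204.8], 0.84), ([143.4, 242.8, 169.5, 288.2], 0.64)]
pred centre [[241.  194.2]]
tcp press mm [-1.386e+02 -2.000e-01  2.073e+02] yaw [0.125 0.992] tilt [ 0.001  0.    -1.   ] F [-0.68  0.79 -0.44] T [-0.032 -0.001 -0.031] q [-0.7   0.06  0.4   1.79 -0.02  1.29  1.14] w 0.478
shift [-1.336e+02  1.000e-01  7.300e+00]
```

>>> jog_arm(increments=[{"tx": -22,"ty": 0,"tz": 0,"wx": 0,"wy": 0,"wz": 0,"gripper": 0.9},{"tx": -54,"ty": 0,"tz": 0,"wx": 0,"wy": 0,"wz": 0,"gripper": 0.9},{"tx": -90,"ty": 0,"tz": 0,"wx": 0,"wy": 0,"wz": 0,"gripper": 0.9},{"tx": -120,"ty": 0,"tz": 0,"wx": 0,"wy": 0,"wz": 0,"gripper": 0.9},{"tx": -138.6,"ty": 0,"tz": 0,"wx": 0,"wy": 0,"wz": 0,"gripper": 0.9}])

```text
time: 8.33
position: [0.6456, 0.1236, 0.2046]
tool_rot: [-0.199, -3.133, 0.004]
ft_force: [-0.3, -0.0, -0.0]
grip_width: 0.846
grip_force: 0.0
```

>>> jog_arm(increments=[{"tx": 0,"ty": 0,"tz": 0,"wx": 0,"wy": 0,"wz": -0.08,"gripper": 0.9},{"tx": 0,"ty": 0,"tz": 0,"wx": 0,"wy": 0,"wz": -0.2,"gripper": 0.9},{"tx": 0,"ty": 0,"tz": 0,"wx": 0,"wy": 0,"wz": -0.32,"gripper": 0.9},{"tx": 0,"ty": 0,"tz": 0,"wx": 0,"wy": 0,"wz": -0.44,"gripper": 0.9},{"tx": 0,"ty": 0,"tz": 0,"wx": 0,"wy": 0,"wz": -0.56,"gripper": 0.9}])

```text
time: 8.75
position: [0.6431, 0.1244, 0.2047]
tool_rot: [0.684, -3.062, 0.001]
ft_force: [0.4, -0.1, -0.3]
grip_width: 0.9
grip_force: 0.0
```

>>> jog_arm(increments=[{"tx": 0,"ty": 0,"tz": 0,"wx": 0,"wy": 0,"wz": -0.1,"gripper": 0.9},{"tx": 0,"ty": 0,"tz": 0,"wx": 0,"wy": 0,"wz": -0.2,"gripper": 0.9},{"tx": 0,"ty": 0,"tz": 0,"wx": 0,"wy": 0,"wz": -0.3,"gripper": 0.9},{"tx": 0,"ty": 0,"tz": 0,"wx": 0,"wy": 0,"wz": -0.35,"gripper": 0.9},{"tx": 0,"ty": 0,"tz": 0,"wx": 0,"wy": 0,"wz": -0.35,"gripper": 0.9}])

```text
time: 9.17
position: [0.6431, 0.1245, 0.2051]
tool_rot: [1.201, -2.899, -0.001]
ft_force: [-0.5, 0.2, -0.4]
grip_width: 0.899
grip_force: 0.0
```

```bash
python3 -c "
from h import *
d=vision.get_image('wrist'); cv2.imwrite('pics/w5.png',d['color']);q=np.load('p.npy')
print(proj(W([(0,0,q[3])],q[:3]),cal(d)).round(1))
rel((0,0,q[3]-13-19))
"
```

```text
[[279.7 244. ]]
tcp press mm [ -0.6  -0.4 205.4] yaw [-0.705  0.709] tilt [-0.003 -0.001 -1.   ] F [-1.71  0.2  -0.61] T [0.059 0.055 0.027] q [-0.48  0.35  0.31  1.47 -0.11  1.34  2.2 ] w 0.9
shift [-0.9 -0.3 72.8]
```

View pics/w5.png

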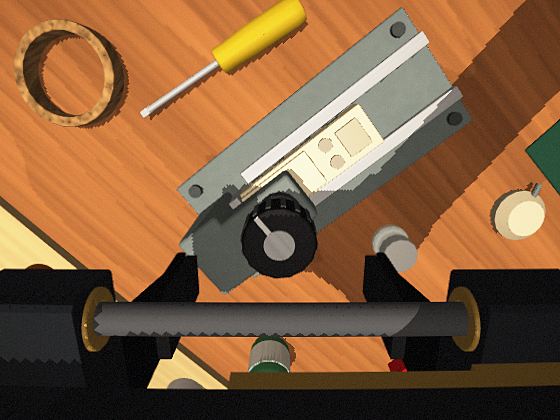

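The knob top is centred at (280,244), right on the prediction (279.7, 244.0), and the fingers are free on both sides. I descend.

>>> jog_arm(increments=[{"tx": 0,"ty": 0,"tz": 12,"wx": 0,"wy": 0,"wz": 0,"gripper": 0.9},{"tx": -0.3,"ty": -0.1,"tz": 30,"wx": 0,"wy": 0,"wz": 0,"gripper": 0.9},{"tx": -0.5,"ty": -0.2,"tz": 50,"wx": 0,"wy": 0,"wz": 0,"gripper": 0.9},{"tx": -0.5,"ty": -0.3,"tz": 65,"wx": 0,"wy": 0,"wz": 0,"gripper": 0.9},{"tx": -0.5,"ty": -0.3,"tz": 73,"wx": 0,"wy": 0,"wz": 0,"gripper": 0.9}])

```text
time: 9.63
position: [0.6427, 0.1246, 0.1305]
tool_rot: [1.197, -2.899, -0.001]
ft_force: [0.2, -0.4, 0.3]
grip_width: 0.897
grip_force: 0.0
```

>>> jog_arm(increments=[{"tx": 0,"ty": 0,"tz": 0,"wx": 0,"wy": 0,"wz": 0,"gripper": 0.9},{"tx": 0,"ty": 0,"tz": 0,"wx": 0,"wy": 0,"wz": 0,"gripper": 0.9},{"tx": 0,"ty": 0,"tz": 0,"wx": 0,"wy": 0,"wz": 0,"gripper": 0.9},{"tx": 0,"ty": 0,"tz": 0,"wx": 0,"wy": 0,"wz": 0,"gripper": 0.9},{"tx": 0,"ty": 0,"tz": 0,"wx": 0,"wy": 0,"wz": 0,"gripper": 0.9}])

```text
time: 10.05
position: [0.6455, 0.125, 0.1358]
tool_rot: [-1.199, 2.901, -0.0]
ft_force: [-0.3, -0.0, -0.4]
grip_width: 0.9
grip_force: 0.0
```

```bash
python3 -c "
from h import *
q=np.load('p.npy');F=[]
for i in range(8):
    vision.get_image('scene'); s=ctrl.get_state(); F.append(np.r_[s['ft_force'],s['torque'],s['position']*1000])
print(np.mean(F,0).round(3),np.std(F,0).round(3))
rel((0,0,q[3]-13-19))
"
```

```text
[ 1.84000e-01 -2.32000e-01  1.20000e-02  4.90000e-02  5.00000e-02
  3.00000e-03  6.44999e+02  1.25003e+02  1.35028e+02] [0.454 0.33  0.506 0.03  0.027 0.029 0.189 0.021 0.319]
tcp press mm [  0.9   0.2 134.6] yaw [-0.706  0.708] tilt [ 0.  0. -1.] F [-0.39 -0.42 -0.09] T [ 0.042  0.014 -0.029] q [-0.47  0.39  0.31  1.55 -0.12  1.21  2.21] w 0.9
shift [0.7 0.6 2. ]
```

>>> jog_arm(increments=[{"tx": 0.6,"ty": 0.5,"tz": 1.5,"wx": 0,"wy": 0,"wz": 0,"gripper": 0.8},{"tx": 0.6,"ty": 0.5,"tz": 1.5,"wx": 0,"wy": 0,"wz": 0,"gripper": 0.7},{"tx": 0.6,"ty": 0.5,"tz": 1.5,"wx": 0,"wy": 0,"wz": 0,"gripper": 0.6},{"tx": 0.6,"ty": 0.5,"tz": 1.5,"wx": 0,"wy": 0,"wz": 0,"gripper": 0.5},{"tx": 0.6,"ty": 0.5,"tz": 1.5,"wx": 0,"wy": 0,"wz": 0,"gripper": 0.4}], grip_force=20)

```text
time: 10.87
position: [0.644, 0.1249, 0.1331]
tool_rot: [-1.2, 2.903, 0.0]
ft_force: [0.7, 0.4, -0.5]
grip_width: 0.607
grip_force: 0.0
```

>>> jog_arm(increments=[{"tx": 0,"ty": 0,"tz": 0,"wx": 0,"wy": 0,"wz": 0,"gripper": 0.4},{"tx": 0,"ty": 0,"tz": 0,"wx": 0,"wy": 0,"wz": 0,"gripper": 0.4},{"tx": 0,"ty": 0,"tz": 0,"wx": 0,"wy": 0,"wz": 0,"gripper": 0.4},{"tx": 0,"ty": 0,"tz": 0,"wx": 0,"wy": 0,"wz": 0,"gripper": 0.4},{"tx": 0,"ty": 0,"tz": 0,"wx": 0,"wy": 0,"wz": 0,"gripper": 0.4}])

```text
time: 11.28
position: [0.6444, 0.1246, 0.1332]
tool_rot: [-1.2, 2.903, -0.001]
ft_force: [1.4, 0.1, 0.2]
grip_width: 0.497
grip_force: 20.0
```

```bash
cat >>h.py <<'E'
def avg(n=6):
    F=[]
    for i in range(n):
        vision.get_image('side'); s=ctrl.get_state(); F.append(np.r_[s['ft_force'],s['torque'],s['position']*1000])
    m=np.mean(F,0); M=R.from_rotvec(s["tool_rot"]).as_matrix(); q=np.load('p.npy')
    print("t",s["time"],"F",m[:3].round(2),"T",m[3:6].round(3),"pos",m[6:].round(2),"yaw",round(np.arctan2(M[1,1],M[0,1]),3),"q7",s["joint_positions"][6].round(2),"w,g",round(s["grip_width"],3),s["grip_force"],"F in tool",(M.T@m[:3]).round(2),"knob xy",W([(0,0,0)],q[:3])[0].round(4))
E
python3 -c "
from h import *
avg(8)"
```

```text
t 11.6833 F [ 2.21 -1.16 -0.23] T [-0.198 -0.328  0.012] pos [644.33 124.58 133.21] yaw 2.355 q7 2.21 w,g 0.499 19.998299083672464 F in tool [-0.75 -2.38  0.23] knob xy [0.6438 0.1249 0.    ]
```

>>> jog_arm(increments=[{"tx": 0,"ty": 0,"tz": 0.31,"wx": 0,"wy": 0,"wz": 0.08,"gripper": 0.4},{"tx": 0,"ty": 0,"tz": 0.61,"wx": 0,"wy": 0,"wz": 0.16,"gripper": 0.4},{"tx": 0,"ty": 0,"tz": 0.92,"wx": 0,"wy": 0,"wz": 0.24,"gripper": 0.4},{"tx": 0,"ty": 0,"tz": 1.22,"wx": 0,"wy": 0,"wz": 0.32,"gripper": 0.4},{"tx": 0,"ty": 0,"tz": 1.53,"wx": 0,"wy": 0,"wz": 0.4,"gripper": 0.4}])

```text
time: 12.1
position: [0.6443, 0.1246, 0.1317]
tool_rot: [-0.593, 3.084, -0.001]
ft_force: [2.1, -1.4, -0.5]
grip_width: 0.499
grip_force: 20.0
```

```bash
python3 -c "
from h import *
avg(6)"
```

```text
t 12.4 F [ 2.85 -1.72 -0.24] T [-0.295 -0.541 -0.067] pos [644.3  124.62 131.65] yaw 1.956 q7 1.83 w,g 0.497 19.998430190607905 F in tool [-1.99 -2.67  0.24] knob xy [0.6438 0.1249 0.    ]
```

>>> jog_arm(increments=[{"tx": 0,"ty": 0,"tz": 0.31,"wx": 0,"wy": 0,"wz": 0.08,"gripper": 0.4},{"tx": 0,"ty": 0,"tz": 0.61,"wx": 0,"wy": 0,"wz": 0.16,"gripper": 0.4},{"tx": 0,"ty": 0,"tz": 0.92,"wx": 0,"wy": 0,"wz": 0.24,"gripper": 0.4},{"tx": 0,"ty": 0,"tz": 1.22,"wx": 0,"wy": 0,"wz": 0.32,"gripper": 0.4},{"tx": 0,"ty": 0,"tz": 1.53,"wx": 0,"wy": 0,"wz": 0.4,"gripper": 0.4}])

```text
time: 12.82
position: [0.6443, 0.1246, 0.1302]
tool_rot: [0.029, 3.141, -0.0]
ft_force: [2.2, -2.6, 0.4]
grip_width: 0.496
grip_force: 20.0
```

```bash
cat >>h.py <<'E'
def now(n=5):
    for i in range(n):
        s=ctrl.get_state(); M=R.from_rotvec(s["tool_rot"]).as_matrix()
        print(round(s["time"],2),"jt",s["joint_torque"][4:].round(4),"T",s["torque"].round(3),"F",s["ft_force"].round(2),"z",(s["position"]*1000).round(2),"yaw",round(np.arctan2(M[1,1],M[0,1]),3),"qd7",s["qd"][6].round(3))
        if i<n-1: vision.get_image('side')
E
python3 -c "
from h import *
now()"
```

```text
12.82 jt [-0.6188  1.0324  0.882 ] T [-0.41  -0.668  0.048] F [ 2.23 -2.58  0.45] z [644.29 124.65 130.16] yaw 1.552 qd7 -0.899
12.87 jt [-0.6895  1.1403 -0.0453] T [-0.279 -0.675 -0.053] F [ 3.05 -2.04 -0.07] z [644.3  124.65 130.07] yaw 1.549 qd7 0.178
12.92 jt [-0.7288  1.093  -0.5354] T [-0.431 -0.617 -0.059] F [ 4.36 -1.88 -0.13] z [644.28 124.67 130.08] yaw 1.555 qd7 0.074
12.97 jt [-0.722   1.1178 -0.1258] T [-0.429 -0.654 -0.056] F [ 3.26 -2.63 -0.29] z [644.29 124.64 130.15] yaw 1.557 qd7 0.014
13.02 jt [-0.7265  1.1509  0.0353] T [-0.472 -0.705 -0.061] F [ 2.79 -2.82  0.13] z [644.27 124.64 130.16] yaw 1.557 qd7 -0.007
```

>>> jog_arm(increments=[{"tx": 0,"ty": 0,"tz": 0.31,"wx": 0,"wy": 0,"wz": 0.08,"gripper": 0.4},{"tx": 0,"ty": 0,"tz": 0.61,"wx": 0,"wy": 0,"wz": 0.16,"gripper": 0.4},{"tx": 0,"ty": 0,"tz": 0.92,"wx": 0,"wy": 0,"wz": 0.24,"gripper": 0.4},{"tx": 0,"ty": 0,"tz": 1.22,"wx": 0,"wy": 0,"wz": 0.32,"gripper": 0.4},{"tx": 0,"ty": 0,"tz": 1.53,"wx": 0,"wy": 0,"wz": 0.4,"gripper": 0.4}])

```text
time: 13.43
position: [0.6443, 0.1247, 0.1286]
tool_rot: [0.65, 3.073, 0.0]
ft_force: [3.0, -2.4, 0.2]
grip_width: 0.499
grip_force: 20.0
```

>>> jog_arm(increments=[{"tx": 0,"ty": 0,"tz": 0.31,"wx": 0,"wy": 0,"wz": 0.08,"gripper": 0.4},{"tx": 0,"ty": 0,"tz": 0.61,"wx": 0,"wy": 0,"wz": 0.16,"gripper": 0.4},{"tx": 0,"ty": 0,"tz": 0.92,"wx": 0,"wy": 0,"wz": 0.24,"gripper": 0.4},{"tx": 0,"ty": 0,"tz": 1.22,"wx": 0,"wy": 0,"wz": 0.32,"gripper": 0.4},{"tx": 0,"ty": 0,"tz": 1.53,"wx": 0,"wy": 0,"wz": 0.4,"gripper": 0.4}])

```text
time: 13.85
position: [0.6443, 0.1247, 0.1271]
tool_rot: [1.248, 2.882, 0.001]
ft_force: [4.2, -3.1, -0.6]
grip_width: 0.501
grip_force: 20.0
```

```bash
python3 -c "
from h import *
avg(5)
d=vision.get_image('side'); a=d['color'][180:265,205:305]
cv2.imwrite('pics/s6.png',cv2.resize(a,None,fx=7,fy=7,interpolation=cv2.INTER_CUBIC))
"
```

```text
t 14.1 F [ 3.6  -2.41  0.19] T [-0.524 -0.815 -0.06 ] pos [644.32 124.7  127.07] yaw 0.758 q7 0.71 w,g 0.495 19.998008720576763 F in tool [-4.22  0.96 -0.18] knob xy [0.6438 0.1249 0.    ]
```

View pics/s6.png

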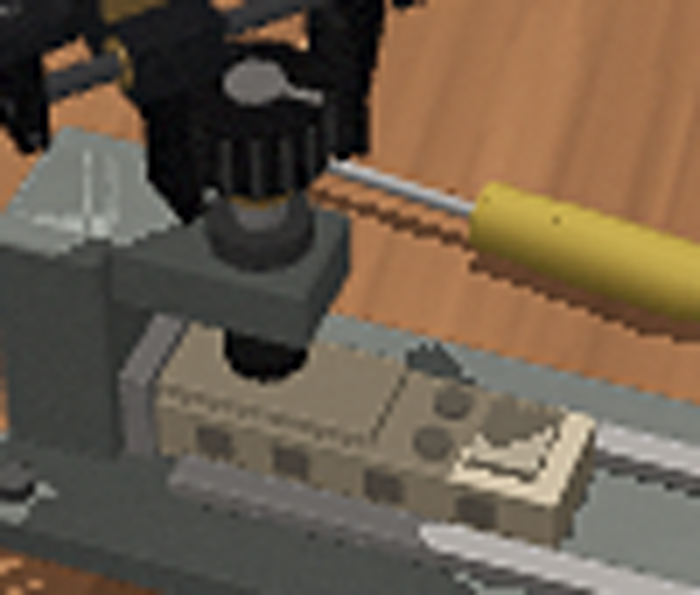

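Index mark has turned to (300,95), the casting sits against the stop at (155,400), and the pad is still above it. Axial force is about zero. I continue.

>>> jog_arm(increments=[{"tx": 0,"ty": 0,"tz": 0.31,"wx": 0,"wy": 0,"wz": 0.08,"gripper": 0.4},{"tx": 0,"ty": 0,"tz": 0.61,"wx": 0,"wy": 0,"wz": 0.16,"gripper": 0.4},{"tx": 0,"ty": 0,"tz": 0.92,"wx": 0,"wy": 0,"wz": 0.24,"gripper": 0.4},{"tx": 0,"ty": 0,"tz": 1.22,"wx": 0,"wy": 0,"wz": 0.32,"gripper": 0.4},{"tx": 0,"ty": 0,"tz": 1.53,"wx": 0,"wy": 0,"wz": 0.4,"gripper": 0.4}])

```text
time: 14.57
position: [0.6443, 0.1247, 0.1256]
tool_rot: [1.797, 2.576, 0.001]
ft_force: [3.2, -2.6, -0.2]
grip_width: 0.498
grip_force: 20.0
```

>>> jog_arm(increments=[{"tx": 0,"ty": 0,"tz": 0.08,"wx": 0,"wy": 0,"wz": 0.02,"gripper": 0.4},{"tx": 0,"ty": 0,"tz": 0.15,"wx": 0,"wy": 0,"wz": 0.04,"gripper": 0.4},{"tx": 0,"ty": 0,"tz": 0.23,"wx": 0,"wy": 0,"wz": 0.06,"gripper": 0.4},{"tx": 0,"ty": 0,"tz": 0.31,"wx": 0,"wy": 0,"wz": 0.08,"gripper": 0.4},{"tx": 0,"ty": 0,"tz": 0.38,"wx": 0,"wy": 0,"wz": 0.1,"gripper": 0.4}])

```text
time: 14.98
position: [0.6443, 0.1247, 0.1252]
tool_rot: [1.919, 2.486, 0.001]
ft_force: [4.3, -3.1, 0.2]
grip_width: 0.5
grip_force: 20.0
```

```bash
python3 -c "
from h import *
now(7)
c=cal(vision.get_image('side')); q=np.load('p.npy'); t=np.linspace(0,6.28,60)
for g in (0,3,6,9):
    p=proj(W(np.c_[13*np.cos(t),13*np.sin(t),0*t+45+g],q[:3]),c); i=p[:,1].argmax(); print(g,((p[i]-[205,180]+.5)*7-.5).round(0))
print((proj(W([(30,20,45),(-40,20,45),(-100,-20,39)],q[:3]),c)-[205,180]+.5)*7-.5)
"
```

```text
14.98 jt [-0.9525  1.6399  0.1702] T [-0.625 -1.024  0.047] F [ 4.3  -3.13  0.15] z [644.34 124.69 125.21] yaw 0.256 qd7 -0.22
15.03 jt [-0.9776  1.6591 -0.0745] T [-0.641 -0.932  0.047] F [ 4.33 -2.29 -0.4 ] z [644.33 124.7  125.17] yaw 0.255 qd7 0.041
15.08 jt [-0.9629  1.643  -0.13  ] T [-0.739 -1.002 -0.008] F [ 4.41 -2.08 -0.34] z [644.33 124.7  125.19] yaw 0.256 qd7 0.015
15.13 jt [-0.9463  1.6404 -0.0231] T [-0.66  -0.988  0.018] F [ 4.02 -2.05  0.54] z [644.31 124.74 125.2 ] yaw 0.257 qd7 0.002
15.18 jt [-0.9414  1.6408  0.0034] T [-0.634 -1.042  0.022] F [ 4.13 -3.13 -0.29] z [644.32 124.72 125.2 ] yaw 0.257 qd7 0.001
15.23 jt [-0.9389  1.6413  0.0078] T [-0.655 -0.958 -0.02 ] F [ 4.84 -3.23 -0.03] z [644.31 124.73 125.2 ] yaw 0.257 qd7 -0.0
15.28 jt [-0.9376  1.6417  0.0083] T [-0.644 -1.     0.064] F [ 4.86 -2.97  0.18] z [644.34 124.75 125.23] yaw 0.257 qd7 0.001
0 [265. 397.]
3 [264. 390.]
6 [264. 383.]
9 [264. 376.]
[[150.40962354 386.51727302]
 [365.03173978 443.14394719]
 [595.96514162 416.63545935]]
```

The joint 7 torque is a clean signal at steady slow turning (baseline 0.170). I keep the same speed and watch for it to rise.

>>> jog_arm(increments=[{"tx": 0,"ty": 0,"tz": 0.08,"wx": 0,"wy": 0,"wz": 0.02,"gripper": 0.4},{"tx": 0,"ty": 0,"tz": 0.15,"wx": 0,"wy": 0,"wz": 0.04,"gripper": 0.4},{"tx": 0,"ty": 0,"tz": 0.23,"wx": 0,"wy": 0,"wz": 0.06,"gripper": 0.4},{"tx": 0,"ty": 0,"tz": 0.31,"wx": 0,"wy": 0,"wz": 0.08,"gripper": 0.4},{"tx": 0,"ty": 0,"tz": 0.38,"wx": 0,"wy": 0,"wz": 0.1,"gripper": 0.4}])

```text
time: 15.75
position: [0.6443, 0.1247, 0.1248]
tool_rot: [2.041, 2.387, 0.001]
ft_force: [5.0, -2.5, -0.2]
grip_width: 0.498
grip_force: 20.0
```

```bash
python3 -c "
from h import *
now(1)"
```

```text
15.75 jt [-0.9554  1.6457  0.1697] T [-0.669 -0.978  0.041] F [ 5.04 -2.47 -0.23] z [644.34 124.73 124.84] yaw 0.156 qd7 -0.22
```

>>> jog_arm(increments=[{"tx": 0,"ty": 0,"tz": 0.08,"wx": 0,"wy": 0,"wz": 0.02,"gripper": 0.4},{"tx": 0,"ty": 0,"tz": 0.15,"wx": 0,"wy": 0,"wz": 0.04,"gripper": 0.4},{"tx": 0,"ty": 0,"tz": 0.23,"wx": 0,"wy": 0,"wz": 0.06,"gripper": 0.4},{"tx": 0,"ty": 0,"tz": 0.31,"wx": 0,"wy": 0,"wz": 0.08,"gripper": 0.4},{"tx": 0,"ty": 0,"tz": 0.38,"wx": 0,"wy": 0,"wz": 0.1,"gripper": 0.4}])

```text
time: 16.17
position: [0.6443, 0.1247, 0.1245]
tool_rot: [2.158, 2.282, 0.001]
ft_force: [5.0, -2.6, -0.1]
grip_width: 0.505
grip_force: 20.0
```

```bash
python3 -c "
from h import *
now(1)"
```

```text
16.17 jt [-0.9603  1.651   0.1692] T [-0.679 -0.983  0.022] F [ 4.96 -2.56 -0.07] z [644.33 124.7  124.45] yaw 0.056 qd7 -0.219
```

>>> jog_arm(increments=[{"tx": 0,"ty": 0,"tz": 0.08,"wx": 0,"wy": 0,"wz": 0.02,"gripper": 0.4},{"tx": 0,"ty": 0,"tz": 0.15,"wx": 0,"wy": 0,"wz": 0.04,"gripper": 0.4},{"tx": 0,"ty": 0,"tz": 0.23,"wx": 0,"wy": 0,"wz": 0.06,"gripper": 0.4},{"tx": 0,"ty": 0,"tz": 0.31,"wx": 0,"wy": 0,"wz": 0.08,"gripper": 0.4},{"tx": 0,"ty": 0,"tz": 0.38,"wx": 0,"wy": 0,"wz": 0.1,"gripper": 0.4}])

```text
time: 16.58
position: [0.6444, 0.1247, 0.124]
tool_rot: [2.269, 2.172, 0.001]
ft_force: [5.2, -2.5, 0.2]
grip_width: 0.502
grip_force: 20.0
```

```bash
python3 -c "
from h import *
now(1)"
```

```text
16.58 jt [-0.964   1.6554  0.1687] T [-0.667 -0.971  0.04 ] F [ 5.25 -2.48  0.16] z [644.36 124.7  124.05] yaw -0.044 qd7 -0.217
```

Very repeatable baseline (0.169), no contact yet at 2.4 rad.

>>> jog_arm(increments=[{"tx": 0,"ty": 0,"tz": 0.08,"wx": 0,"wy": 0,"wz": 0.02,"gripper": 0.4},{"tx": 0,"ty": 0,"tz": 0.15,"wx": 0,"wy": 0,"wz": 0.04,"gripper": 0.4},{"tx": 0,"ty": 0,"tz": 0.23,"wx": 0,"wy": 0,"wz": 0.06,"gripper": 0.4},{"tx": 0,"ty": 0,"tz": 0.31,"wx": 0,"wy": 0,"wz": 0.08,"gripper": 0.4},{"tx": 0,"ty": 0,"tz": 0.38,"wx": 0,"wy": 0,"wz": 0.1,"gripper": 0.4}])

```text
time: 17.0
position: [0.6444, 0.1247, 0.1237]
tool_rot: [2.375, 2.055, 0.001]
ft_force: [4.8, -2.1, 0.1]
grip_width: 0.497
grip_force: 20.0
```

```bash
python3 -c "
from h import *
now(1)"
```

```text
17.0 jt [-0.968   1.6591  0.1683] T [-0.694 -0.964  0.064] F [ 4.84 -2.07  0.07] z [644.36 124.68 123.68] yaw -0.144 qd7 -0.219
```

>>> jog_arm(increments=[{"tx": 0,"ty": 0,"tz": 0.08,"wx": 0,"wy": 0,"wz": 0.02,"gripper": 0.4},{"tx": 0,"ty": 0,"tz": 0.15,"wx": 0,"wy": 0,"wz": 0.04,"gripper": 0.4},{"tx": 0,"ty": 0,"tz": 0.23,"wx": 0,"wy": 0,"wz": 0.06,"gripper": 0.4},{"tx": 0,"ty": 0,"tz": 0.31,"wx": 0,"wy": 0,"wz": 0.08,"gripper": 0.4},{"tx": 0,"ty": 0,"tz": 0.38,"wx": 0,"wy": 0,"wz": 0.1,"gripper": 0.4}])

```text
time: 17.42
position: [0.6444, 0.1247, 0.1233]
tool_rot: [2.475, 1.934, 0.001]
ft_force: [4.7, -3.0, 0.3]
grip_width: 0.502
grip_force: 20.0
```

```bash
python3 -c "
from h import *
now(1)"
```

```text
17.42 jt [-0.9717  1.6617  0.1678] T [-0.702 -0.984  0.05 ] F [ 4.68 -2.99  0.32] z [644.36 124.65 123.29] yaw -0.244 qd7 -0.217
```

>>> jog_arm(increments=[{"tx": 0,"ty": 0,"tz": 0.08,"wx": 0,"wy": 0,"wz": 0.02,"gripper": 0.4},{"tx": 0,"ty": 0,"tz": 0.15,"wx": 0,"wy": 0,"wz": 0.04,"gripper": 0.4},{"tx": 0,"ty": 0,"tz": 0.23,"wx": 0,"wy": 0,"wz": 0.06,"gripper": 0.4},{"tx": 0,"ty": 0,"tz": 0.31,"wx": 0,"wy": 0,"wz": 0.08,"gripper": 0.4},{"tx": 0,"ty": 0,"tz": 0.38,"wx": 0,"wy": 0,"wz": 0.1,"gripper": 0.4}])

```text
time: 17.83
position: [0.6444, 0.1247, 0.1229]
tool_rot: [2.569, 1.808, 0.001]
ft_force: [4.0, -3.5, -1.2]
grip_width: 0.498
grip_force: 20.0
```

```bash
python3 -c "
from h import *
now(1)"
```

```text
17.83 jt [-0.9746  1.6634  0.1674] T [-0.725 -0.987  0.102] F [ 4.02 -3.49 -1.21] z [644.36 124.67 122.91] yaw -0.344 qd7 -0.217
```

>>> jog_arm(increments=[{"tx": 0,"ty": 0,"tz": 0.08,"wx": 0,"wy": 0,"wz": 0.02,"gripper": 0.4},{"tx": 0,"ty": 0,"tz": 0.15,"wx": 0,"wy": 0,"wz": 0.04,"gripper": 0.4},{"tx": 0,"ty": 0,"tz": 0.23,"wx": 0,"wy": 0,"wz": 0.06,"gripper": 0.4},{"tx": 0,"ty": 0,"tz": 0.31,"wx": 0,"wy": 0,"wz": 0.08,"gripper": 0.4},{"tx": 0,"ty": 0,"tz": 0.38,"wx": 0,"wy": 0,"wz": 0.1,"gripper": 0.4}])

```text
time: 18.25
position: [0.6444, 0.1246, 0.1225]
tool_rot: [2.656, 1.677, 0.001]
ft_force: [4.3, -2.1, -0.4]
grip_width: 0.497
grip_force: 20.0
```

```bash
python3 -c "
from h import *
now(1)"
```

```text
18.25 jt [-0.976   1.6642  0.1669] T [-0.802 -0.979  0.035] F [ 4.31 -2.11 -0.39] z [644.35 124.64 122.5 ] yaw -0.444 qd7 -0.217
```

>>> jog_arm(increments=[{"tx": 0,"ty": 0,"tz": 0.08,"wx": 0,"wy": 0,"wz": 0.02,"gripper": 0.4},{"tx": 0,"ty": 0,"tz": 0.15,"wx": 0,"wy": 0,"wz": 0.04,"gripper": 0.4},{"tx": 0,"ty": 0,"tz": 0.23,"wx": 0,"wy": 0,"wz": 0.06,"gripper": 0.4},{"tx": 0,"ty": 0,"tz": 0.31,"wx": 0,"wy": 0,"wz": 0.08,"gripper": 0.4},{"tx": 0,"ty": 0,"tz": 0.38,"wx": 0,"wy": 0,"wz": 0.1,"gripper": 0.4}])

```text
time: 18.67
position: [0.6444, 0.1247, 0.1221]
tool_rot: [2.736, 1.543, 0.001]
ft_force: [5.1, -3.6, -0.7]
grip_width: 0.498
grip_force: 20.0
```

```bash
python3 -c "
from h import *
now(1)"
```

```text
18.67 jt [-0.9766  1.664   0.1664] T [-0.813 -0.925  0.111] F [ 5.08 -3.55 -0.72] z [644.36 124.69 122.12] yaw -0.544 qd7 -0.215
```

>>> jog_arm(increments=[{"tx": 0,"ty": 0,"tz": 0.08,"wx": 0,"wy": 0,"wz": 0.02,"gripper": 0.4},{"tx": 0,"ty": 0,"tz": 0.15,"wx": 0,"wy": 0,"wz": 0.04,"gripper": 0.4},{"tx": 0,"ty": 0,"tz": 0.23,"wx": 0,"wy": 0,"wz": 0.06,"gripper": 0.4},{"tx": 0,"ty": 0,"tz": 0.31,"wx": 0,"wy": 0,"wz": 0.08,"gripper": 0.4},{"tx": 0,"ty": 0,"tz": 0.38,"wx": 0,"wy": 0,"wz": 0.1,"gripper": 0.4}])

```text
time: 19.08
position: [0.6444, 0.1247, 0.1217]
tool_rot: [2.81, 1.404, 0.001]
ft_force: [5.3, -2.5, -0.1]
grip_width: 0.5
grip_force: 20.0
```

```bash
python3 -c "
from h import *
now(4)"
```

```text
19.08 jt [-0.976   1.6631  0.1659] T [-0.755 -0.896  0.062] F [ 5.34 -2.55 -0.08] z [644.36 124.65 121.73] yaw -0.644 qd7 -0.216
19.13 jt [-1.0022  1.685  -0.073 ] T [-0.781 -0.893  0.036] F [ 3.7  -1.93 -0.09] z [644.35 124.66 121.66] yaw -0.645 qd7 0.038
19.18 jt [-0.9925  1.6707 -0.1268] T [-0.814 -0.949  0.051] F [ 4.37 -3.81  0.57] z [644.37 124.68 121.71] yaw -0.644 qd7 0.012
19.23 jt [-0.9758  1.6668 -0.0218] T [-0.796 -0.939 -0.003] F [ 4.35 -3.84  0.4 ] z [644.38 124.65 121.74] yaw -0.643 qd7 0.003
```

>>> jog_arm(increments=[{"tx": 0,"ty": 0,"tz": 0.08,"wx": 0,"wy": 0,"wz": 0.02,"gripper": 0.4},{"tx": 0,"ty": 0,"tz": 0.15,"wx": 0,"wy": 0,"wz": 0.04,"gripper": 0.4},{"tx": 0,"ty": 0,"tz": 0.23,"wx": 0,"wy": 0,"wz": 0.06,"gripper": 0.4},{"tx": 0,"ty": 0,"tz": 0.31,"wx": 0,"wy": 0,"wz": 0.08,"gripper": 0.4},{"tx": 0,"ty": 0,"tz": 0.38,"wx": 0,"wy": 0,"wz": 0.1,"gripper": 0.4}])

```text
time: 19.65
position: [0.6444, 0.1247, 0.1213]
tool_rot: [2.877, 1.262, 0.001]
ft_force: [3.9, -3.4, 0.2]
grip_width: 0.497
grip_force: 20.0
```

```bash
python3 -c "
from h import *
now(1)"
```

```text
19.65 jt [-0.9731  1.6612  0.1654] T [-0.787 -0.812  0.007] F [ 3.92 -3.44  0.17] z [644.36 124.67 121.34] yaw -0.744 qd7 -0.214
```

>>> jog_arm(increments=[{"tx": 0,"ty": 0,"tz": 0.08,"wx": 0,"wy": 0,"wz": 0.02,"gripper": 0.4},{"tx": 0,"ty": 0,"tz": 0.15,"wx": 0,"wy": 0,"wz": 0.04,"gripper": 0.4},{"tx": 0,"ty": 0,"tz": 0.23,"wx": 0,"wy": 0,"wz": 0.06,"gripper": 0.4},{"tx": 0,"ty": 0,"tz": 0.31,"wx": 0,"wy": 0,"wz": 0.08,"gripper": 0.4},{"tx": 0,"ty": 0,"tz": 0.38,"wx": 0,"wy": 0,"wz": 0.1,"gripper": 0.4}])

```text
time: 20.07
position: [0.6443, 0.1247, 0.121]
tool_rot: [2.936, 1.116, 0.001]
ft_force: [4.4, -2.9, 0.1]
grip_width: 0.498
grip_force: 20.0
```

```bash
python3 -c "
from h import *
now(5)
d=vision.get_image('side'); a=d['color'][180:265,205:305]
cv2.imwrite('pics/s7.png',cv2.resize(a,None,fx=7,fy=7,interpolation=cv2.INTER_CUBIC))"
```

```text
20.07 jt [-0.9752  1.658   0.1561] T [-0.842 -0.912  0.051] F [ 4.39 -2.91  0.13] z [644.35 124.66 120.96] yaw -0.844 qd7 -0.213
20.12 jt [-0.9998  1.6817 -0.0814] T [-0.787 -0.871  0.019] F [ 5.5  -3.1  -0.52] z [644.37 124.62 120.94] yaw -0.845 qd7 0.038
20.17 jt [-0.9938  1.6663 -0.1332] T [-0.794 -0.919  0.084] F [ 4.47 -2.36  0.86] z [644.35 124.64 120.92] yaw -0.844 qd7 0.014
20.22 jt [-0.977   1.6629 -0.0287] T [-0.786 -0.903 -0.03 ] F [ 4.61 -2.89  0.27] z [644.39 124.61 120.96] yaw -0.843 qd7 0.003
20.27 jt [-0.972   1.6636 -0.0028] T [-0.773 -0.882 -0.019] F [ 4.5  -1.68  0.07] z [644.36 124.64 120.94] yaw -0.843 qd7 0.0
```

View pics/s7.png

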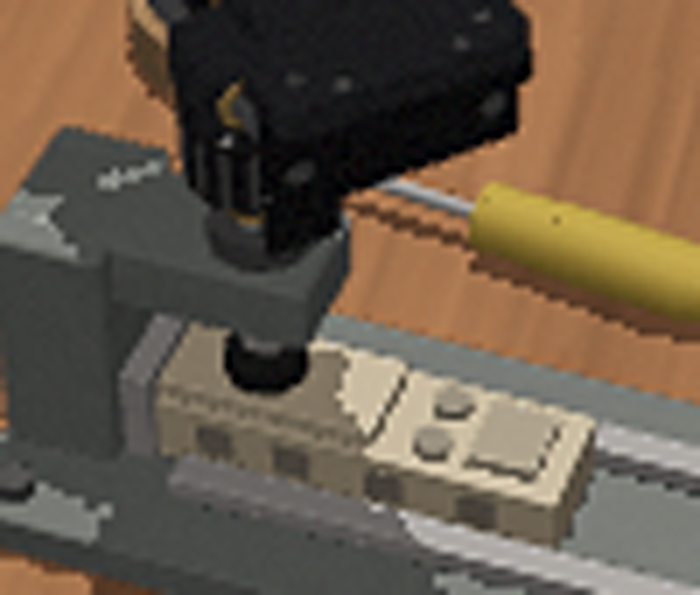

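The pad has just met the casting: its underside is at (265,392), and joint 7 torque shifted by 0.009 (about 2 N). I make one more 0.1 rad step and check.

>>> jog_arm(increments=[{"tx": 0,"ty": 0,"tz": 0.08,"wx": 0,"wy": 0,"wz": 0.02,"gripper": 0.4},{"tx": 0,"ty": 0,"tz": 0.15,"wx": 0,"wy": 0,"wz": 0.04,"gripper": 0.4},{"tx": 0,"ty": 0,"tz": 0.23,"wx": 0,"wy": 0,"wz": 0.06,"gripper": 0.4},{"tx": 0,"ty": 0,"tz": 0.31,"wx": 0,"wy": 0,"wz": 0.08,"gripper": 0.4},{"tx": 0,"ty": 0,"tz": 0.38,"wx": 0,"wy": 0,"wz": 0.1,"gripper": 0.4}])

```text
time: 20.73
position: [0.6444, 0.1246, 0.1206]
tool_rot: [2.988, 0.968, 0.001]
ft_force: [3.5, -2.6, 0.1]
grip_width: 0.502
grip_force: 20.0
```

```bash
python3 -c "
from h import *
now(5)"
```

```text
20.73 jt [-0.9815  1.6504  0.1361] T [-0.825 -0.899  0.158] F [ 3.46 -2.64  0.15] z [644.35 124.64 120.59] yaw -0.944 qd7 -0.213
20.78 jt [-1.0063  1.6755 -0.1007] T [-0.852 -0.856  0.027] F [ 4.6  -2.52  0.46] z [644.36 124.65 120.53] yaw -0.945 qd7 0.036
20.83 jt [-1.001   1.6594 -0.1523] T [-0.835 -0.884  0.003] F [ 4.53 -3.42  0.24] z [644.35 124.6  120.54] yaw -0.944 qd7 0.013
20.88 jt [-0.9843  1.656  -0.0481] T [-0.852 -0.91   0.058] F [ 3.44 -2.86  1.15] z [644.36 124.62 120.54] yaw -0.943 qd7 0.002
20.93 jt [-0.9796  1.6565 -0.0223] T [-0.79  -0.869 -0.017] F [ 4.16 -3.33  0.28] z [644.38 124.63 120.58] yaw -0.943 qd7 0.001
```

Exactly as predicted, about 7.4 N now. Another 0.095 rad gives about 12 N.

>>> jog_arm(increments=[{"tx": 0,"ty": 0,"tz": 0.08,"wx": 0,"wy": 0,"wz": 0.02,"gripper": 0.4},{"tx": 0,"ty": 0,"tz": 0.15,"wx": 0,"wy": 0,"wz": 0.04,"gripper": 0.4},{"tx": 0,"ty": 0,"tz": 0.23,"wx": 0,"wy": 0,"wz": 0.06,"gripper": 0.4},{"tx": 0,"ty": 0,"tz": 0.31,"wx": 0,"wy": 0,"wz": 0.08,"gripper": 0.4},{"tx": 0,"ty": 0,"tz": 0.37,"wx": 0,"wy": 0,"wz": 0.097,"gripper": 0.4}])

```text
time: 21.35
position: [0.6444, 0.1246, 0.1202]
tool_rot: [3.032, 0.822, 0.001]
ft_force: [4.4, -2.1, -0.1]
grip_width: 0.499
grip_force: 20.0
```

```bash
python3 -c "
from h import *
now(1); avg(6); now(1)"
```

```text
21.35 jt [-0.9935  1.6444  0.0577] T [-0.818 -0.906  0.095] F [ 4.38 -2.1  -0.1 ] z [644.35 124.62 120.18] yaw -1.041 qd7 -0.179
t 21.65 F [ 4.39 -2.84  0.37] T [-0.808 -0.87   0.05 ] pos [644.37 124.63 120.19] yaw -1.04 q7 -0.94 w,g 0.496 19.99758238904178 F in tool [ 2.35  4.67 -0.36] knob xy [0.6438 0.1249 0.    ]
21.65 jt [-0.9875  1.6507 -0.0444] T [-0.828 -0.863  0.05 ] F [ 5.15 -3.14  1.43] z [644.37 124.62 120.21] yaw -1.04 qd7 0.001
```

Clamp is about 12 N by both angle and torque. I relax the side load, then open.

>>> jog_arm(increments=[{"tx": 0.1,"ty": 0.2,"tz": 0,"wx": 0,"wy": 0,"wz": 0,"gripper": 0.4},{"tx": 0.2,"ty": 0.4,"tz": 0,"wx": 0,"wy": 0,"wz": 0,"gripper": 0.4},{"tx": 0.3,"ty": 0.6,"tz": 0,"wx": 0,"wy": 0,"wz": 0,"gripper": 0.4},{"tx": 0.4,"ty": 0.8,"tz": 0,"wx": 0,"wy": 0,"wz": 0,"gripper": 0.4},{"tx": 0.4,"ty": 0.8,"tz": 0,"wx": 0,"wy": 0,"wz": 0,"gripper": 0.4}])

```text
time: 22.07
position: [0.6444, 0.1246, 0.12]
tool_rot: [-3.032, -0.822, 0.001]
ft_force: [2.7, -1.5, 0.5]
grip_width: 0.498
grip_force: 20.0
```

```bash
python3 -c "
from h import *
avg(6); now(1)"
```

```text
t 22.3667 F [ 2.05 -2.2   0.23] T [-0.644 -0.385  0.058] pos [644.44 124.59 120.  ] yaw -1.042 q7 -0.94 w,g 0.501 19.99734283424914 F in tool [ 0.66  2.93 -0.23] knob xy [0.6438 0.1249 0.    ]
22.37 jt [-0.7679  0.7312 -0.0833] T [-0.618 -0.355  0.056] F [ 1.59 -2.12  0.07] z [644.48 124.58 120.01] yaw -1.042 qd7 -0.001
```

>>> jog_arm(increments=[{"tx": 0,"ty": 0,"tz": 0,"wx": 0,"wy": 0,"wz": 0,"gripper": 0.6},{"tx": 0,"ty": 0,"tz": 0,"wx": 0,"wy": 0,"wz": 0,"gripper": 0.7},{"tx": 0,"ty": 0,"tz": 0,"wx": 0,"wy": 0,"wz": 0,"gripper": 0.8},{"tx": 0,"ty": 0,"tz": 0,"wx": 0,"wy": 0,"wz": 0,"gripper": 0.9},{"tx": 0,"ty": 0,"tz": 0,"wx": 0,"wy": 0,"wz": 0,"gripper": 0.9}])

```text
time: 22.78
position: [0.6443, 0.1249, 0.1199]
tool_rot: [-3.032, -0.821, 0.001]
ft_force: [0.2, -0.1, 0.8]
grip_width: 0.788
grip_force: 0.0
```

>>> jog_arm(increments=[{"tx": 0,"ty": 0,"tz": 0,"wx": 0,"wy": 0,"wz": 0,"gripper": 0.9},{"tx": 0,"ty": 0,"tz": 0,"wx": 0,"wy": 0,"wz": 0,"gripper": 0.9},{"tx": 0,"ty": 0,"tz": 0,"wx": 0,"wy": 0,"wz": 0,"gripper": 0.9},{"tx": 0,"ty": 0,"tz": 0,"wx": 0,"wy": 0,"wz": 0,"gripper": 0.9},{"tx": 0,"ty": 0,"tz": 0,"wx": 0,"wy": 0,"wz": 0,"gripper": 0.9}])

```text
time: 23.2
position: [0.6448, 0.1244, 0.1202]
tool_rot: [-3.032, -0.821, -0.0]
ft_force: [-0.1, -0.5, -0.6]
grip_width: 0.901
grip_force: 0.0
```

```bash
python3 -c "
from h import *
rel((0,0,120))"
```

```text
tcp press mm [  1.   -0.4 120.2] yaw [ 0.504 -0.863] tilt [ 0.  0. -1.] F [-0.15 -0.52 -0.56] T [-0.027  0.089  0.018] q [-0.91  0.55  0.93  1.59 -0.46  1.24 -0.94] w 0.901
shift [-0.6 -0.9  0.2]
```

>>> jog_arm(increments=[{"tx": 0,"ty": 0,"tz": -12,"wx": 0,"wy": 0,"wz": 0,"gripper": 0.9},{"tx": 0,"ty": 0,"tz": -35,"wx": 0,"wy": 0,"wz": 0,"gripper": 0.9},{"tx": 0,"ty": 0,"tz": -65,"wx": 0,"wy": 0,"wz": 0,"gripper": 0.9},{"tx": 0,"ty": 0,"tz": -90,"wx": 0,"wy": 0,"wz": 0,"gripper": 0.9},{"tx": 0,"ty": 0,"tz": -105,"wx": 0,"wy": 0,"wz": 0,"gripper": 0.9}])

```text
time: 23.62
position: [0.646, 0.124, 0.2294]
tool_rot: [3.032, 0.82, 0.007]
ft_force: [-0.1, -0.7, 0.8]
grip_width: 0.9
grip_force: 0.0
```

>>> jog_arm(increments=[{"tx": 0,"ty": 0,"tz": -10,"wx": 0,"wy": 0,"wz": 0,"gripper": 0.9},{"tx": 0,"ty": 0,"tz": -10,"wx": 0,"wy": 0,"wz": 0,"gripper": 0.9},{"tx": 0,"ty": 0,"tz": -10,"wx": 0,"wy": 0,"wz": 0,"gripper": 0.9},{"tx": 0,"ty": 0,"tz": -10,"wx": 0,"wy": 0,"wz": 0,"gripper": 0.9},{"tx": 0,"ty": 0,"tz": -10,"wx": 0,"wy": 0,"wz": 0,"gripper": 0.9}])

```text
time: 24.03
position: [0.644, 0.1245, 0.2336]
tool_rot: [-3.032, -0.821, 0.004]
ft_force: [0.6, 0.1, 0.5]
grip_width: 0.898
grip_force: 0.0
```

```bash
python3 -c "
from h import *
d=vision.get_image('side'); a=d['color'][140:300,140:340]
cv2.imwrite('pics/s8.png',cv2.resize(a,None,fx=3.7,fy=3.7,interpolation=cv2.INTER_CUBIC)); rel((0,0,120))"
```

```text
tcp press mm [  0.3  -0.4 233.7] yaw [ 0.504 -0.863] tilt [-0.002 -0.001 -1.   ] F [-0.    0.39 -0.18] T [-0.104  0.09   0.002] q [-0.94  0.47  0.98  1.45 -0.39  1.44 -0.99] w 0.896
shift [  0.3  -0.5 113.7]
```

View pics/s8.png

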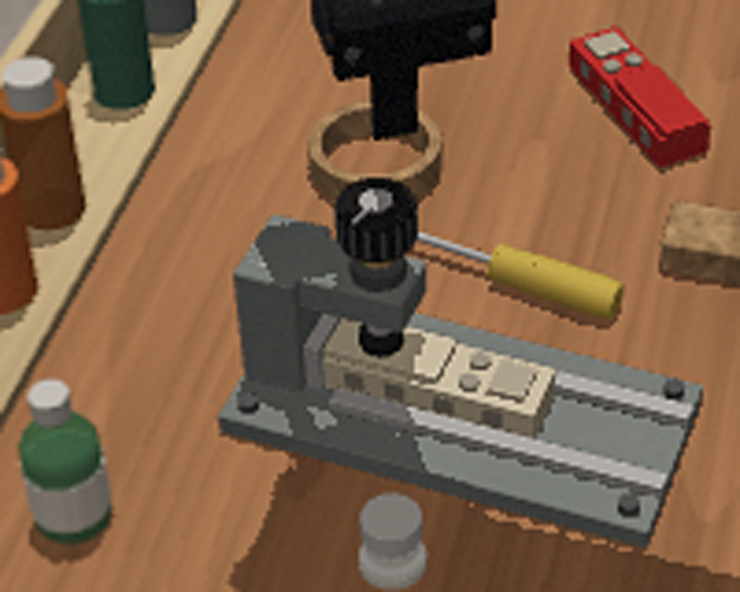

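The casting is home against the stop at (325,370) with the pad down on it at (380,345). The index mark is turned to (360,218), the gripper is clear, and the nearby items are where they were.

```bash
python3 -c "
from bench import ctrl
print(ctrl.close_job())"
```

```text
the job is handed in; nothing more can be done
None
```

I pushed the casting fully home against the stop, clamped it at about 12 N (estimated from knob angle and joint torque), and let go; nothing else in view had moved, and the job is handed in at about 24 s.

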